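# Set the tube-size selector and enter it

### The arm

A 6-joint arm with a two-finger parallel gripper is mounted at the origin on a cart in front of the work surface, level with it; the furniture and walls round the work are solid. World frame = base frame: x ahead of the robot, y to its left, z up, the work surface at z = 0. Lengths are in m, angles in rad, forces in N, time in s.
With the tool pointing down it reaches from about 0.275 to 0.75 m from the base axis. Payload 10.2 kg.
Tool frame: the origin (TCP) lies between the finger pads; the fingertips stand arm.tcp_to_tips ahead of it and the grasp point (between the pads) lies 5 mm behind it (arm.tcp_to_tips is the distance from the TCP to the fingertips, in m); z points along the fingers, y is the line along which they close (so a half turn about z gives the same grasp; the last joint's range is limited). The gripper opens to 85 mm and grips with 20 to 120 N. Pads are 22 mm wide; open, the fingers measure 114 mm over their backs; the gripper's body (76 mm by 85 mm) begins 54 mm behind the grasp point. The pads swing forward as they close: fully open they stand 13 mm farther back than shut.
Start: joints at [-1.365, 0.313, 1.498, -0, 1.331, -0.223], TCP at [0.218, -0.477, 0.245] pointing down, gripper open.
Joint ranges: [-2.94, 2.94], [-0.97, 2.17], [0.19, 2.56], [-1.23, 4.37], [0.02, 3.11], [-2.88, 2.88]. Speed limits (rad/s): [2.39, 2.39, 3.01, 3.14, 3.14, 3.14].

### API

Orientations are given as a unit quaternion [w, x, y, z].
In Python, from bench import arm, get_image gives the robot as it stands. The module is installed in compiled form; this text tells all that it offers.
- The arm moves only by the tool jog_arm, never from a script. Its argument "increments" is a list of rows, each a list of 3 entries, a list of its own where there are three numbers: the opening, from 0 (shut) to 1 (fully open), then the shift along the world's x, y, z in mm, then the turn, a rotation vector about the world's x, y, z in rad. In form: [[fingers, [dx, dy, dz], [ax, ay, az]], ...]. A call has 1 to 12 rows; each row is the pose to reach, as a shift and turn from the pose commanded when the call began; what a row does not reach only later rows make up. A row lasts 1/8 s, in which the tool goes at most 62.5 mm and 10.7 degrees, less where a joint would pass 70% of its speed; a pose out of reach is approached as far as the arm can. A call with a gripper value outside its range is refused whole. The fingers move at their own pace and stop on an object; "grip_force" is the grip in N (left out, the last holds). Time passes only in rows, so rows that repeat a pose let the fingers close. It gives the time, the measured TCP pose, the force, the opening and the grip force at its end, in the units of the state.
- arm.get_obs(): the state, without advancing time (a new reading comes with each control period).
- get_image(name): name is "scene" or "top" or "wrist"; returns a dict with "pixels" (420x560x3 uint8, red, green, blue), "depth" (420x560 float32, m along the optical axis (not along the pixel's ray), 0 where there is no reading), "fx", "fy", "cx", "cy" (pixels), "rvec" (rotation vector, rad) and "tvec" (3), from world to camera coordinates, as OpenCV has them. Camera axes: x right, y down, z forward; pixel columns grow to the right and rows downward; lengths in m; the calibration is good to about 2 mm. A picture is of the moment at which its call begins.
- arm.hand_in(): hands the job in; it is judged then, once.
The state is a dict: "time_s": time; "q": joint angles; "joint_vel": joint speeds; "joint_efforts": joint torques, N m; "position": TCP position; "tcp_rot": TCP orientation; "ft_force": force on the tool from outside, world axes, zero at the start; "moment": the same for the moment, N m; "finger_gap": opening from 0.0 (shut) to 1.0 (fully open); "grip_force": force on a finger pad.
Only numpy, scipy, OpenCV 4.12 (cv2) and the standard library are available. Lean on these libraries where they do the work, as an engineer would, in place of code of your own. Each camera call takes 0.05 s, during which the arm holds its last target. There are 200 camera calls.

### The job

On the welding control box, push the upright tab of the rotary selector round, with the fingertips or the outside of the fingers, until its pointer points at the middle of the largest of the four ring marks (the largest tube size). Then, and only then, press the black push button at the front of the box fully down and let it come up again. Push gently, do not pinch or grip the tab, do not disturb the loose things lying about, and leave the selector pointing at the largest ring.

Things in the scene. Friction and masses are not known exactly. Their poses are not given: they have to be found in the camera images.
- selector (a joint): Angle of the rotary selector, a flat grey disc (92 mm across, its top 10 mm above the box top) that turns about a vertical axis. 0: the pointer points straight to the back of the box (the box's +x); positive is anticlockwise seen from above. Stops at -2.25 and +2.25 rad. It is held by friction alone, no spring and no clicks: it takes about 3 N at the tab to turn it and it stays where it is left. It starts near 0, within 0.25 rad.
- selector_axis (a point): Point on the selector's turning axis, in the plane of the disc's top (60 mm above the work surface). Its x axis points along the pointer, towards the tab, its z axis up.
- tab_center (a point): Middle of the upright steel tab that stands on the disc: 22 mm long in the radial direction, 10 mm thick across it, 34 mm tall above the disc's top, its centre 38 mm from the axis in the direction of the pointer. This point is 17 mm below its top edge (the top edge lies 94 mm above the work surface). Turns with the selector. The tab is two 5 mm plates back to back: selector_c0 on the anticlockwise side, selector_c1 on the clockwise side.
- selector_aim (a point): The point at which the pointer aims: 80 mm from the axis in the direction of tab and pointer, on the level of the box top; it coincides with the middle of a ring mark when the selector points at it. The pointer's own nose ends about 57 mm from the axis.
- control_box: Fixed control box with a light metal top, 190 x 220 x 50 mm (x, y, z), origin at the centre of its underside, x axis to its back (away from the robot, give or take 0.35 rad). The selector's axis stands 20 mm behind its centre, the push button 65 mm in front of it.
- enter_button (a joint): Travel of the black round push button at the front of the box: 0 out, 0.006 m fully down. A spring pushes it up; fully down takes about 5 N.
- enter_button_top (a point): Centre of the top face of the push button, 28 mm across.
- ring_38: The largest ring mark, the target: a flat dark ring 38 mm across, 2 mm high, fixed on the box top. Origin at its middle. The four ring marks stand 80 mm from the selector's axis at selector angles of about -1.92, -0.873, 0.873 and 1.92 rad; which ring is at which place changes.
- ring_26: Ring mark 26 mm across, as above.
- ring_20: Ring mark 20 mm across, as above.
- ring_14: Smallest ring mark, 14 mm across, as above.
- loose_nut: Loose steel hexagon nut, 24 x 27 x 13 mm, lying on the box top near its front right corner, not to be disturbed.
- block: Loose machined steel step block, 55 x 110 x 50 mm, lying to the left of the box, not to be disturbed.
- paint_marker: Loose paint marker 128 mm long, lying on the left, not to be disturbed.
- tube_piece_0: Loose cut tube end, 16 mm across and 30 mm long, lying on the left in front, not to be disturbed.
- tube_piece_1: Loose cut tube end, 16 mm across and 34 mm long, lying on the left in front, not to be disturbed.
- tube_piece_2: Loose cut tube end, 16 mm across and 38 mm long, lying on the left in front, not to be disturbed.

How it is judged:
On the way, in this order (a step that is already met when the one before it is completed fails the run):
1. the selector points at the largest ring and rests there (horizontal distance between selector_aim and ring_38 below 0.012 m and velocity of joint selector between -0.1 and 0.1 rad/s), for 0.2 s.
2. with the selector there, the button is pressed down (horizontal distance between selector_aim and ring_38 below 0.012 m and value of joint enter_button above 0.0045 m), for 0.05 s.
At the end, for the whole second after the job is handed in: The selector's aim point is within 12 mm (about 8.5 degrees) of the middle of the largest ring and at rest, the button was pressed at least 4.5 mm after that and is up again (within 1.5 mm), and no loose thing is more than 20 mm from where it was (horizontal distance between selector_aim and ring_38 below 0.012 m and value of joint enter_button below 0.0015 m and velocity of joint selector between -0.05 and 0.05 rad/s and distance of each of paint_marker, tube_piece_0, tube_piece_1, tube_piece_2, loose_nut, block from where it was at the start of the episode below 0.02 m); the robot touches nothing.
It fails at once if the tab is pinched (both its sides are loaded at once) (contact force between the fingers and selector_c0 above 2 N and contact force between the fingers and selector_c1 above 2 N).
It fails at once if the tab is pushed with more than 30 N (contact force between anything else and selector_c0 above 30 N or contact force between anything else and selector_c1 above 30 N).
It fails at once if the button is pressed while the selector points elsewhere (value of joint enter_button above 0.003 m and horizontal distance between selector_aim and ring_38 above 0.015 m).
It fails at once if a loose thing is lifted or knocked away (distance of any of paint_marker, tube_piece_0, tube_piece_1, tube_piece_2, loose_nut, block from where it was at the start of the episode above 0.02 m).
It also fails if it takes over 54 s, if anything falls off the work surface, if the arm or the gripper's body presses on something with over 40 N, if the wrist force passes 120 N, or if a joint passes its speed limit or range.

## Working session

There is one attempt and no reset: what is moved stays moved. The work goes in short steps, Python scripts to look and compute and a tool call to move; the robot and the scene stay as the last step left them, time stands still between calls to the robot, and variables do not carry over. Pictures are saved under pics/ and viewed, at most 10 in all, crops included, and the job is handed in when it is done.

Besides the shell and the picture viewer there is one more tool, called after ">>>" by a JSON object that holds its "fn" and its "kwargs", one argument or row to a line. jog_arm: Moves the arm, as the interface text tells. Its arguments: {"type":"object","properties":{"increments":{"type":"array","items":{"type":"array"}},"grip_force":{"type":"number"}},"required":["increments"]}

```bash
mkdir -p pics
cat > h.py <<'E'
import numpy as np, cv2, pickle
from bench import arm, get_image
def snap(n, f):
    im=get_image(n); pickle.dump(im,open(f+'.pkl','wb')); cv2.imwrite(f'pics/{f}.png',im['pixels'][:,:,::-1]); return im
def load(f): return pickle.load(open(f+'.pkl','rb'))
def w(im,u,v,z=None):
    R=cv2.Rodrigues(np.array(im['rvec'],float))[0]; t=np.array(im['tvec'],float).ravel()
    r=np.array([(u-im['cx'])/im['fx'],(v-im['cy'])/im['fy'],1.])
    c=-R.T@t; d=R.T@r
    s=im['depth'][int(round(v)),int(round(u))] if z is None else (z-c[2])/d[2]
    return c+s*d
E
python3 - <<'E'
from h import *
im=snap('top','top1'); snap('scene','sc1'); print(im['fx'],cv2.Rodrigues(im['rvec'])[0].round(2),im['tvec'])
o=arm.get_obs(); print(o, arm.tcp_to_tips)
E
```

```text
444.7286325174998 [[ 0.01 -1.    0.01]
 [-1.   -0.01 -0.08]
 [ 0.08 -0.01 -1.  ]] [0.25806706 0.54763201 0.96019125]
{'time_s': 0.1, 'q': array([-1.36539969e+00,  3.13412582e-01,  1.49832695e+00,  1.16712331e-06,
        1.33099329e+00, -2.23401629e-01]), 'joint_vel': array([ 0.0015866 ,  0.00030117, -0.00082349, -0.00133926, -0.00147711,
        0.00119746]), 'joint_efforts': array([ 1.93551787e-03, -4.12899256e+01, -2.60143054e+01, -1.73470103e-04,
        2.98892905e-03,  1.54117743e-05]), 'position': array([ 0.21823031, -0.47727512,  0.24479567]), 'tcp_rot': array([-5.70056777e-04,  9.77104282e-01,  2.12760186e-01,  5.69887966e-06]), 'ft_force': array([-0.68784965,  0.60664694,  0.217515  ]), 'moment': array([-0.02747204, -0.00115222, -0.02136515]), 'grip_force': 0.0, 'finger_gap': 0.9990294113996909} 0.014
```

View pics/top1.png

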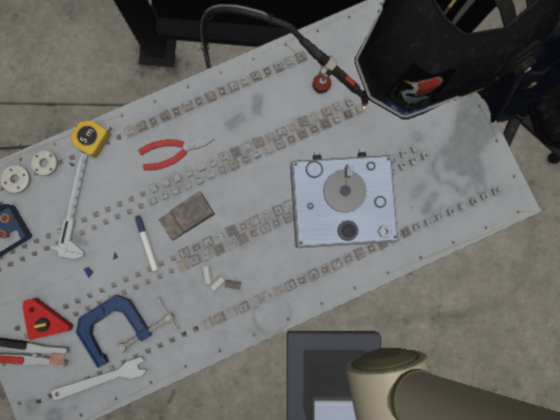

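View pics/sc1.png

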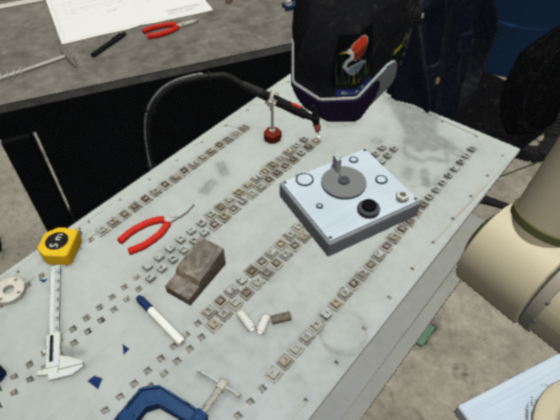

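The top view shows the box at about (344,201), the selector disc at (345,190), the button at (347,230) and the nut at (383,231). The largest ring looks like the back-left one, about (314,169). I'll enlarge that area.

Run:
```python
from h import *
im=load('top1'); c=im['pixels'][145:255,280:410,::-1]; cv2.imwrite('pics/crop1.png',cv2.resize(c,None,fx=5,fy=5,interpolation=cv2.INTER_CUBIC))
```

```text
(no output)
```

View pics/crop1.png

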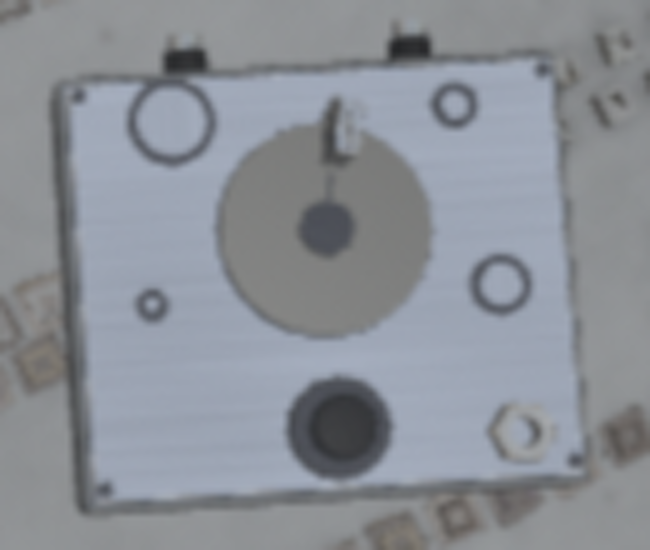

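The crop shows the largest ring at the back left (171,122), the disc centre at (325,230), the button at (344,427), the nut at (522,432) and the tab at about (343,130). The other rings are at (455,104), (501,284) and (152,305).

Run:
```python
from h import *
im=load('top1')
P={}
for n,x,y,z in [('r38',171,122,.052),('r2',455,104,.052),('r3',501,284,.052),('r14',152,305,.052),('disc',325,230,.06),('btn',344,427,.06),('nut',522,432,.06),('tabtop',343,130,.09),('fl',105,490,.05),('bl',78,96,.05),('br',542,68,.05),('fr',575,460,.05)]:
    u,v=x/5-.4+280,y/5-.4+145; P[n]=w(im,u,v,z); print(n,P[n].round(4),'depthpt',w(im,u,v).round(4))
a=P['disc'];d=P['disc']-P['btn'];yaw=np.arctan2(d[1],d[0]);print('yaw',yaw,'d',np.hypot(*d[:2]))
for n in ['r38','r2','r3','r14','tabtop']:
    e=P[n]-a; print(n,np.hypot(*e[:2]),np.arctan2(e[1],e[0])-yaw)
# tab top points by depth
pts=[w(im,u,v) for u in range(325,370) for v in range(155,185)]
pts=np.array([p for p in pts if .08<p[2]<.11]);print(len(pts),pts.mean(0),pts.min(0),pts.max(0))
```

```text
r38 [0.6496 0.1685 0.052 ] depthpt [0.6498 0.1684 0.0511]
r2 [0.659  0.0459 0.052 ] depthpt [0.6588 0.0461 0.0529]
r3 [0.5811 0.0268 0.052 ] depthpt [0.5811 0.0268 0.0523]
r14 [0.5704 0.1765 0.052 ] depthpt [0.5706 0.1763 0.0505]
disc [0.6024 0.1037 0.06  ] depthpt [0.602  0.1043 0.0631]
btn [0.5187 0.096  0.06  ] depthpt [0.5179 0.0987 0.0741]
nut [0.5173 0.0206 0.06  ] depthpt [0.5178 0.018  0.0507]
tabtop [0.6399 0.1017 0.09  ] depthpt [0.6393 0.1023 0.0932]
fl [0.4913 0.1961 0.05  ] depthpt [0.4912 0.1964 0.0537]
bl [0.6609 0.2084 0.05  ] depthpt [0.6602 0.2087 0.0536]
br [0.6756 0.0075 0.05  ] depthpt [0.6756 0.0076 0.0503]
fr [ 0.5061 -0.0047  0.05  ] depthpt [ 0.5061 -0.005   0.0491]
yaw 0.0921286934488712 d 0.08413311423479196
r38 0.0801240977825566 0.8487901922190592
r2 0.08088881653651146 -0.8890508824076577
r3 0.07988839001503029 -1.93308865407826
r14 0.07947329140481194 1.893237997994549
tabtop 0.037514189839031986 -0.14753797160800147
70 [0.63954235 0.10154542 0.09144247] [0.62916942 0.0963021  0.08042237] [0.65177792 0.10664214 0.09645395]
```

>>> {"fn": "jog_arm", "kwargs": {
  "increments": [
    [0,[20,25,0],[0,0,0]],
    [0,[55,70,0],[0,0,-0.04]],
    [0,[95,122,0],[0,0,-0.1]],
    [0,[135,174,0],[0,0,-0.16]],
    [0,[175,226,0],[0,0,-0.22]],
    [0,[215,278,0],[0,0,-0.28]],
    [0,[255,330,0],[0,0,-0.34]],
    [0,[295,380,0],[0,0,-0.4]],
    [0,[335,430,0],[0,0,-0.45]],
    [0,[375,482,0],[0,0,-0.48]],
    [0,[405,520,0],[0,0,-0.48]],
    [0,[420,539,0],[0,0,-0.48]]
  ],
  "grip_force": 20
}}

```text
time_s: 1.6
position: [0.6391, 0.0642, 0.2443]
tcp_rot: [-0.0, 1.0, -0.024, -0.001]
ft_force: [-0.0, -1.0, -0.1]
finger_gap: -0.0
grip_force: 0.0
```

>>> {"fn": "jog_arm", "kwargs": {
  "increments": [
    [0,[0,0,-30],[0,0,0]],
    [0,[0,0,-70],[0,0,0]],
    [0,[0,0,-100],[0,0,0]],
    [0,[0,0,-115],[0,0,0]],
    [0,[0,0,-115],[0,0,0]],
    [0,[0,0,-115],[0,0,0]]
  ]
}}

```text
time_s: 2.35
position: [0.6389, 0.0615, 0.1317]
tcp_rot: [0.0, 1.0, -0.026, 0.001]
ft_force: [-0.2, 0.6, -0.4]
finger_gap: -0.001
grip_force: 0.0
```

Run:
```python
from h import *
o=arm.get_obs(); print({k:o[k] for k in ('time_s','q','position','tcp_rot','ft_force','finger_gap')})
im=snap('wrist','w1'); print(cv2.Rodrigues(im['rvec'])[0].round(2)); snap('scene','sc2')
a=load('sc2')['pixels'][120:270,240:440]; b=cv2.resize(a,(560,420),interpolation=cv2.INTER_CUBIC)
cv2.imwrite('pics/c2.png',np.vstack([im['pixels'][::1],b])[:,:,::-1][:,:,:].copy() if 0 else cv2.resize(np.hstack([im['pixels'],b]),(800,300))[:,:,::-1])
```

```text
{'time_s': 2.35, 'q': array([-8.63031990e-02,  6.65380975e-01,  1.25720492e+00,  5.12284310e-05,
        1.21676973e+00,  1.53567244e+00]), 'position': array([0.63889253, 0.06147033, 0.13169375]), 'tcp_rot': array([ 4.38758847e-05,  9.99671750e-01, -2.55956985e-02,  1.11791180e-03]), 'ft_force': array([-0.15292485,  0.56297711, -0.36844002]), 'finger_gap': -0.000517984025475778}
[[-0.05 -1.    0.  ]
 [-0.96  0.05  0.28]
 [-0.28  0.01 -0.96]]
```

View pics/c2.png

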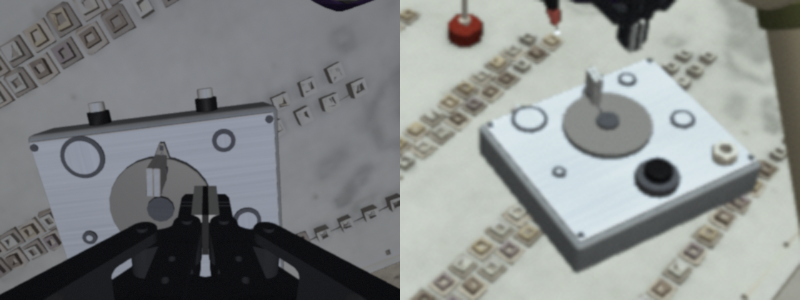

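The view confirms it: the shut fingers hang to the right of the tab (tab at about (155,185) in the left half, fingertips at (205,190)) and the path is clear. I'll go down and ease up to the tab.

>>> {"fn": "jog_arm", "kwargs": {
  "increments": [
    [0,[0,0,-15],[0,0,0]],
    [0,[0,0,-35],[0,0,0]],
    [0,[0,0,-44],[0,0,0]],
    [0,[0,0,-44],[0,0,0]],
    [0,[0,5,-44],[0,0,0]],
    [0,[0,10,-44],[0,0,0]],
    [0,[0,14,-44],[0,0,0]],
    [0,[0,17,-44],[0,0,0]],
    [0,[0,20,-44],[0,0,0]],
    [0,[0,20,-44],[0,0,0]]
  ]
}}

```text
time_s: 3.7
position: [0.6384, 0.0815, 0.0864]
tcp_rot: [0.0, 1.0, -0.026, 0.0]
ft_force: [0.6, -1.1, 0.4]
finger_gap: -0.0
grip_force: 0.6
```

```bash
cat >> h.py <<'E'
def tab(f):
    im=snap('top',f); A=np.array([.602,.104])
    V,U=np.mgrid[140:200,300:400]; p=np.array([w(im,u,v) for u,v in zip(U.ravel(),V.ravel())])
    r=np.hypot(*(p[:,:2]-A).T); m=(p[:,2]>.08)&(p[:,2]<.10)&(r<.06); c=p[m].mean(0)
    return m.sum(),c,np.arctan2(c[1]-A[1],c[0]-A[0])
E
python3 - <<'E'
from h import *
o=arm.get_obs(); print(o['position'],o['ft_force']); print(tab('t2'))
A=np.array([.602,.104])
def T(th,d): 
    c,s=np.cos(th),np.sin(th); return A+np.array([[c,-s],[s,c]])@[.038,-d]
p0=T(-.055,.0195)
for th in np.linspace(-.055,.945,11): print(round(th,3),(1000*(T(th,.0195)-p0)).round(1),(th+.055).round(3))
E
```

```text
[0.63844032 0.0814504  0.08640553] [ 0.55856491 -1.1223711   0.36272376]
(np.int64(4), array([0.6304011 , 0.10646597, 0.08550793]), np.float64(0.08660933399000942))
-0.055 [0. 0.] 0.0
0.045 [2.  3.8] 0.1
0.145 [3.5 7.8] 0.2
0.245 [ 4.7 11.9] 0.3
0.345 [ 5.5 16.1] 0.4
0.445 [ 5.8 20.3] 0.5
0.545 [ 5.7 24.6] 0.6
0.645 [ 5.2 28.8] 0.7
0.745 [ 4.3 33. ] 0.8
0.845 [ 2.9 37. ] 0.9
0.945 [ 1.2 40.9] 1.0
```

>>> {"fn": "jog_arm", "kwargs": {
  "increments": [
    [0,[1,2,0],[0,0,0.05]],
    [0,[2,4,0],[0,0,0.1]],
    [0,[3,6,0],[0,0,0.15]],
    [0,[3.5,8,0],[0,0,0.2]],
    [0,[4.1,10,0],[0,0,0.25]],
    [0,[4.7,12,0],[0,0,0.3]],
    [0,[5.1,14,0],[0,0,0.35]],
    [0,[5.5,16,0],[0,0,0.4]],
    [0,[5.7,18,0],[0,0,0.45]],
    [0,[5.8,20.3,0],[0,0,0.5]],
    [0,[5.8,22.5,0],[0,0,0.55]],
    [0,[5.7,24.6,0],[0,0,0.6]]
  ]
}}

```text
time_s: 5.25
position: [0.6439, 0.1054, 0.0863]
tcp_rot: [0.0, 0.962, 0.272, -0.0]
ft_force: [-0.5, -4.6, 2.3]
finger_gap: -0.004
grip_force: 1.8
```

Run:
```python
from h import *
o=arm.get_obs(); print(o['position'],o['ft_force'],o['q'])
im=snap('wrist','w2'); cv2.imwrite('pics/w2b.png',cv2.resize(im['pixels'],(800,600))[:,:,::-1])
```

```text
[0.64391096 0.10542351 0.08632808] [-0.45729744 -4.6417218   2.34949963] [-1.65469539e-02  7.38462419e-01  1.25390589e+00 -1.07457453e-03
  1.14966720e+00  1.00447766e+00]
```

View pics/w2b.png

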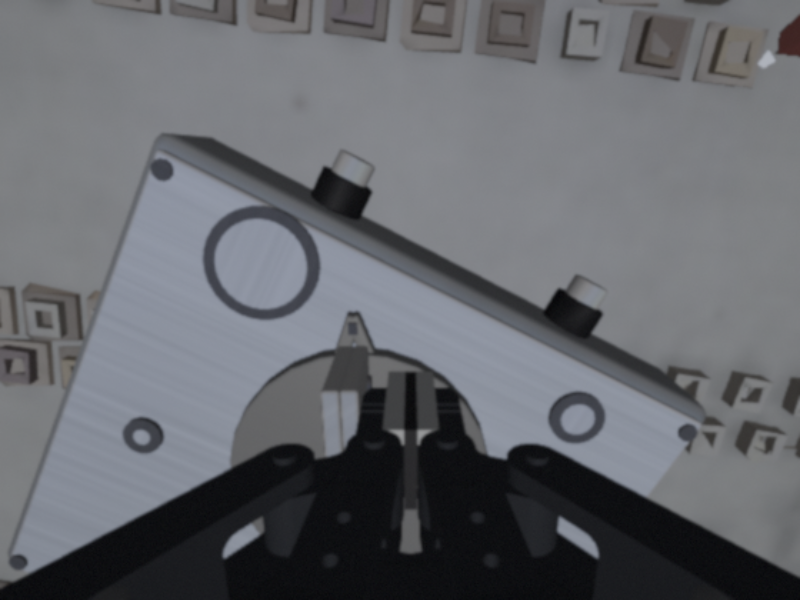

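The wrist view shows the tab in contact with the finger's left side. The pointer nose is at (352,315) and the ring centre at (262,263). I'll compute the angle still to go.

```bash
cat >> h.py <<'E'
def ang(im,nose,ring,s=.7,A=np.array([.602,.104])):
    n=w(im,nose[0]*s,nose[1]*s,.06);n2=w(im,nose[0]*s,nose[1]*s); r=w(im,ring[0]*s,ring[1]*s,.052)
    f=lambda p:(p[:3].round(4),np.hypot(*(p[:2]-A)).round(4),np.arctan2(*(p[:2]-A)[::-1]).round(3))
    print(f(n),f(n2),f(r))
E
python3 - <<'E'
from h import *
ang(load('w2'),(352,318),(262,263))
E
```

```text
(array([0.6537, 0.1329, 0.06  ]), np.float64(0.0593), np.float64(0.51)) (array([0.6537, 0.1329, 0.0598]), np.float64(0.0592), np.float64(0.51)) (array([0.6521, 0.1669, 0.052 ]), np.float64(0.0804), np.float64(0.898))
```

>>> {"fn": "jog_arm", "kwargs": {
  "increments": [
    [0,[-0.2,2.1,0],[0,0,0.05]],
    [0,[-0.5,4.2,0],[0,0,0.1]],
    [0,[-0.9,6.3,0],[0,0,0.15]],
    [0,[-1.4,8.4,0],[0,0,0.2]],
    [0,[-2.0,10.4,0],[0,0,0.25]],
    [0,[-2.8,12.4,0],[0,0,0.3]],
    [0,[-2.8,12.4,0],[0,0,0.3]],
    [0,[-2.8,12.4,0],[0,0,0.3]]
  ]
}}

```text
time_s: 6.3
position: [0.6412, 0.1182, 0.0862]
tcp_rot: [0.0, 0.912, 0.411, -0.0]
ft_force: [1.7, -4.4, -0.2]
finger_gap: 0.002
grip_force: 1.7
```

Run:
```python
from h import *
o=arm.get_obs(); print(o['position'],o['ft_force'])
im=snap('wrist','w3'); cv2.imwrite('pics/w3b.png',cv2.resize(im['pixels'],(800,600))[:,:,::-1])
```

```text
[0.64124054 0.1181906  0.08624125] [ 1.69873537 -4.37931146 -0.15171547]
```

View pics/w3b.png

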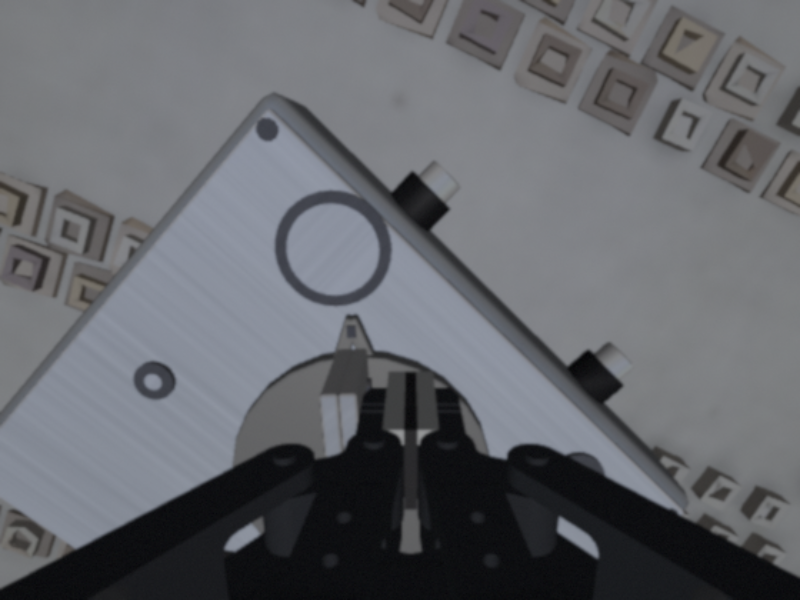

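The pointer nose (351,318) is close to aiming at the ring centre (333,248), with a small turn left to go.

Run:
```python
from h import *
im=load('w3')
ang(im,(351,318),(333,248))
ang(im,(351,318),(333,248),A=np.array([.603,.1025]))
# axis by disc fit: points at disc height
V,U=np.mgrid[200:330,100:400]
p=np.array([w(im,u,v) for u,v in zip(U.ravel(),V.ravel())]);m=(abs(p[:,2]-.06)<.0025);print(m.sum())
```

```text
(array([0.6424, 0.1474, 0.06  ]), np.float64(0.0593), np.float64(0.821)) (array([0.6415, 0.1469, 0.0569]), np.float64(0.0583), np.float64(0.827)) (array([0.652 , 0.1673, 0.052 ]), np.float64(0.0807), np.float64(0.903))
(array([0.6424, 0.1474, 0.06  ]), np.float64(0.0597), np.float64(0.85)) (array([0.6415, 0.1469, 0.0569]), np.float64(0.0587), np.float64(0.857)) (array([0.652 , 0.1673, 0.052 ]), np.float64(0.0813), np.float64(0.924))
4140
```

>>> {"fn": "jog_arm", "kwargs": {
  "increments": [
    [0,[-0.8,1.9,0],[0,0,0.045]],
    [0,[-1.4,3.4,0],[0,0,0.085]],
    [0,[-1.4,3.4,0],[0,0,0.085]],
    [0,[-1.4,3.4,0],[0,0,0.085]],
    [0,[2.6,0.4,0],[0,0,0.085]],
    [0,[10.6,-5.6,0],[0,0,0.085]],
    [0,[18.6,-11.6,0],[0,0,0.085]],
    [0,[18.6,-11.6,10],[0,0,0.085]],
    [0,[18.6,-11.6,40],[0,0,0.085]],
    [0,[10,-11.6,70],[0,0,0.085]],
    [0,[-20,-11.6,80],[0,0,0.085]],
    [0,[-60,-15,80],[0,0,0.085]]
  ]
}}

```text
time_s: 7.85
position: [0.5808, 0.1036, 0.1678]
tcp_rot: [0.001, 0.893, 0.45, 0.001]
ft_force: [0.6, -0.4, -0.8]
finger_gap: -0.002
grip_force: 0.0
```

>>> {"fn": "jog_arm", "kwargs": {
  "increments": [
    [0,[-40,-10,0],[0,0,0]],
    [0,[-80,-15,0],[0,0,0]],
    [0,[-120,-15,0],[0,0,0]],
    [0,[-160,-15,0],[0,0,0]],
    [0,[-170,-15,0],[0,0,0]],
    [0,[-170,-15,0],[0,0,0]],
    [0,[-170,-15,0],[0,0,0]]
  ]
}}

```text
time_s: 8.72
position: [0.4122, 0.0884, 0.1665]
tcp_rot: [0.0, 0.893, 0.45, 0.0]
ft_force: [-0.7, 0.4, 0.1]
finger_gap: -0.002
grip_force: 0.0
```

Run:
```python
from h import *
o=arm.get_obs(); print(o['position'],o['ft_force'],o['time_s'])
im=snap('top','t4'); c=im['pixels'][145:255,280:410,::-1]; cv2.imwrite('pics/crop4.png',cv2.resize(c,None,fx=5,fy=5,interpolation=cv2.INTER_CUBIC))
```

```text
[0.41221402 0.08844121 0.16652825] [-0.68617142  0.40129696  0.12472766] 8.725
```

View pics/crop4.png

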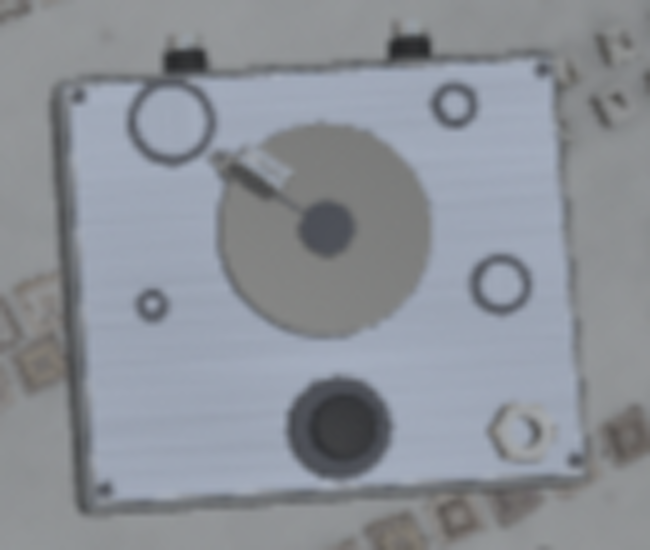

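The pointer nose at (213,157) now aims from the axis (325,228) to within about 2.4° of the ring centre (171,122), which is about 3 mm at the ring. The nut hasn't moved. Next is the button, at about (0.518, 0.098) with its top at 0.074.

>>> {"fn": "jog_arm", "kwargs": {
  "increments": [
    [0,[40,4,0],[0,0,0]],
    [0,[80,8,0],[0,0,0]],
    [0,[106,10,0],[0,0,0]],
    [0,[106,10,-20],[0,0,0]],
    [0,[106,10,-50],[0,0,0]],
    [0,[106,10,-68],[0,0,0]],
    [0,[106,10,-73],[0,0,0]],
    [0,[106,10,-76],[0,0,0]],
    [0,[106,10,-78],[0,0,0]],
    [0,[106,10,-80],[0,0,0]],
    [0,[106,10,-80],[0,0,0]]
  ]
}}

```text
time_s: 10.15
position: [0.5172, 0.0985, 0.0864]
tcp_rot: [0.0, 0.893, 0.45, 0.0]
ft_force: [0.5, 0.8, 0.2]
finger_gap: 0.001
grip_force: 0.0
```

>>> {"fn": "jog_arm", "kwargs": {
  "increments": [
    [0,[0,0,-1],[0,0,0]],
    [0,[0,0,-2],[0,0,0]],
    [0,[0,0,-3],[0,0,0]],
    [0,[0,0,-4],[0,0,0]],
    [0,[0,0,-4],[0,0,0]]
  ]
}}

```text
time_s: 10.78
position: [0.5173, 0.0985, 0.0824]
tcp_rot: [0.0, 0.893, 0.45, 0.0]
ft_force: [0.2, 1.1, 3.8]
finger_gap: -0.004
grip_force: 1.7
```

>>> {"fn": "jog_arm", "kwargs": {
  "increments": [
    [0,[0,0,-1],[0,0,0]],
    [0,[0,0,-2],[0,0,0]],
    [0,[0,0,-3],[0,0,0]],
    [0,[0,0,-3],[0,0,0]]
  ]
}}

```text
time_s: 11.28
position: [0.5174, 0.0985, 0.08]
tcp_rot: [0.0, 0.893, 0.45, 0.0]
ft_force: [-2.2, 0.1, 11.5]
finger_gap: 0.0
grip_force: 5.4
```

>>> {"fn": "jog_arm", "kwargs": {
  "increments": [
    [0,[0,0,-1],[0,0,0]],
    [0,[0,0,-1],[0,0,0]]
  ]
}}

```text
time_s: 11.52
position: [0.5174, 0.0985, 0.0798]
tcp_rot: [0.0, 0.893, 0.45, 0.0]
ft_force: [-6.2, -0.1, 19.2]
finger_gap: 0.001
grip_force: 9.8
```

>>> {"fn": "jog_arm", "kwargs": {
  "increments": [
    [0,[0,0,3],[0,0,0]],
    [0,[0,0,10],[0,0,0]],
    [0,[0,0,30],[0,0,0]],
    [0,[-30,0,70],[0,0,0]],
    [0,[-80,0,90],[0,0,0]],
    [0,[-110,0,90],[0,0,0]],
    [0,[-110,0,90],[0,0,0]],
    [0,[-110,0,90],[0,0,0]]
  ]
}}

```text
time_s: 12.52
position: [0.4077, 0.0984, 0.1683]
tcp_rot: [0.0, 0.893, 0.45, 0.0]
ft_force: [0.1, 0.7, 0.6]
finger_gap: 0.004
grip_force: 0.0
```

Run:
```python
from h import *
im=snap('top','t5'); o=load('t4'); t=load('top1')
for a in (o,t):
    d=abs(im['pixels'].astype(int)-a['pixels']).max(2)[145:255,280:410]; print((d>40).sum())
i=im;A=w(i,280+325/5-.4,145+229/5-.4,.06);n=w(i,280+213/5-.4,145+157/5-.4,.06);r=w(i,280+171/5-.4,145+122/5-.4,.052)
print([np.arctan2(*(p-A)[:2][::-1]) for p in (n,r)],w(i,280+344/5,145+427/5))
```

```text
0
79
[np.float64(1.0039806601951016), np.float64(0.9452669262189499)] [0.51720806 0.09750924 0.07211618]
```

```bash
python3 -c "
from bench import arm; print(arm.hand_in())"
```

```text
the job is handed in; nothing more can be done
None
```

I turned the selector to the largest ring (about 0.05 rad, or 4 mm, past its middle), then pressed the button to its stop and released it. The nut and everything else on the box top stayed put, though I didn't check the other loose things in a final picture. I handed the job in at about 12.5 s; no verdict was returned.

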